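# Bin the spent spray-line filter and ease the sprung flap shut

### The arm

A 7-joint arm with a two-finger parallel gripper is mounted at the origin on the work surface. World frame = base frame: x ahead of the robot, y to its left, z up, the work surface at z = 0. Lengths are in m, angles in rad, forces in N, time in s.
With the tool pointing down it reaches from about 0.4 to 0.85 m from the base axis. Payload 10.4 kg.
Tool frame: the origin (TCP) lies on the centre line of the jaws, within the pads' length; the fingertips stand 22 mm ahead of it and the grasp point (between the pads) lies 3 mm ahead of it; z points along the fingers, y is the line along which they close (so a half turn about z gives the same grasp; the last joint's range is limited). The gripper opens to 87 mm and grips with 3 to 60 N. Pads are 19 mm wide; open, the fingers measure 117 mm over their backs; the gripper's body (75 mm by 190 mm) begins 51 mm behind the grasp point.
Start: joints at [1.273, 0.332, -0.065, 1.46, 0.022, 1.35, -0.088], TCP at [0.17, -0.602, 0.212] pointing down, gripper open.
Joint ranges: [-2.6, 2.6], [-0.5, 2.12], [-1.47, 1.34], [0.16, 2.42], [-1.27, 4.41], [0.06, 2.06], [-2.6, 2.6]. Speed limits (rad/s): [2.22, 2.22, 2.79, 2.79, 3.14, 3.14, 3.14].

### API

Orientations are given as a unit quaternion [x, y, z, w].
In Python, from bench import r gives the robot as it stands.
- The arm moves only by the shell command python3 jog.py 'ROWS' [FORCE]. ROWS is a JSON list that holds a single list of rows (three levels of brackets), with 1 to 12 rows, each of 5 numbers: dx, dy, dz in units of 100 mm, then a turn about the tool's z in units of 0.25 rad, then the finger opening in m; each row is the pose to reach, as a shift and turn from the pose commanded when the command began, along the tool's axes at that moment; what a row does not reach only later rows make up. A row lasts 1/10 s, in which the tool goes at most 0.05 m and 0.15 rad, less where a joint would pass 70% of its speed; a pose out of reach is approached as far as the arm can. The fingers move at their own pace and stop on an object; FORCE is the grip in N (left out, the last holds). Time passes only in rows, so rows that do not move let the fingers close. It prints the time, the measured TCP pose, the force, the opening and the grip force at its end. Input that does not fit is refused with a message, and nothing moves.
- r.read_state(): the state, without advancing time (a new reading comes with each control period).
- r.camera(name): name is "side" or "top"; returns a dict with "img" (384x512x3 uint8, red, green, blue), "fx", "fy", "cx", "cy" (pixels), "pose" (4x4, takes a point from camera to world coordinates). Camera axes: x right, y down, z forward; pixel columns grow to the right and rows downward; lengths in m; the calibration is good to about 2 mm. A picture is of the moment at which its call begins. There is no depth.
- r.close_job(): hands the job in; it is judged then, once.
The state is a dict: "time": time; "joint_positions": joint angles; "joint_vel": joint speeds; "joint_torque": joint torques, N m; "ee_pos": TCP position; "eef_rot": TCP orientation; "ft_force": force on the tool from outside, world axes, zero at the start; "torque": the same for the moment, N m; "width": finger opening in m; "grip_force": force on a finger pad.
Only numpy, scipy, OpenCV 4.12 (cv2) and the standard library are available. Lean on these libraries where they do the work, as an engineer would, in place of code of your own. Each camera call takes 0.05 s, during which the arm holds its last target. There are 200 camera calls.

### The job

Put the spent brown filter cartridge into the red waste box, leaving the fresh white one where it stands. Then take the open flap by its yellow bar and ease it gently down until it is fully shut: it must not slam.

Things in the scene. Friction and masses are not known exactly. Their poses are not given: they have to be found in the camera images.
- spent: the spent filter cartridge: a brown upright cylinder with a black foot, 44 mm in diameter (45 mm over the ends), 62 mm tall, about 90 g, loose on the bench. Origin: centre of its underside, z up.
- fresh: the fresh filter cartridge: same shape and size as the spent one but white with a black foot, loose on the bench. To be left alone. Origin: centre of its underside.
- bin: the red open-topped steel waste box, bolted down: 130 mm (its x) by 180 mm (its y), 110 mm high, walls and floor 4 mm. Origin: centre of its underside, z up. The flap's hinge runs along its y at x = +65 mm, z = 116 mm; its front wall, with a yellow stripe, is at x = -65 mm.
- flap (a joint): angle of the red flap (130 mm from hinge to free edge, 186 wide, 6 thick, 0.5 kg), rad: 0 = shut (flat, 3 mm above the rim), growing as it opens; 1.95 = leaning back past upright on its stop, held there by its weight. It starts at 1.86 to 1.95. Brought forward past about 1.8 it falls shut: spring and weight pull at most 4 N at the bar, and it slams unless held back all the way.
- bar (a point): middle of the flap's yellow grip bar: round, 10 mm thick, 110 mm long, parallel to the bin's y, on a thin strut at each end, 40 mm beyond the flap's free edge. At flap angle a it is, in the bin's frame, at x = 65 - 170 cos a + 25 sin a, z = 116 + 170 sin a + 25 cos a (mm). Pinched from above (fingers closing along the bin's x) it turns in the grip: the gripper can stay pointing down.

How it is judged:
On the way, in this order (a step that is already met when the one before it is completed fails the run):
1. the spent cartridge is inside the waste box, the flap still open (x of spent in the frame of bin between -0.065 and 0.065 m and y of spent in the frame of bin between -0.09 and 0.09 m and z of spent in the frame of bin below 0.08 m and value of joint flap above 1 rad), for 0.2 s.
2. the flap is shut (value of joint flap below 0.05 rad), for 0.2 s.
At the end, for the whole second after the job is handed in: the spent cartridge lies at rest inside the waste box, the flap is shut to within 0.05 rad (8 mm at the bar), and the fresh cartridge is within 40 mm of where it stood (x of spent in the frame of bin between -0.065 and 0.065 m and y of spent in the frame of bin between -0.09 and 0.09 m and z of spent in the frame of bin below 0.08 m and linear speed of spent below 0.05 m/s and value of joint flap below 0.05 rad and distance of fresh from where it was at the start of the episode below 0.04 m); the robot touches nothing.
It fails at once if the flap slams: it closes faster than 2.5 rad/s (about 0.4 m/s at the bar) (velocity of joint flap below -2.5 rad/s).
It fails at once if the fresh cartridge is moved by more than 40 mm (distance of fresh from where it was at the start of the episode above 0.04 m).
It also fails if it takes over 64 s, if anything falls off the work surface, if the arm or the gripper's body presses on something with over 40 N, if the wrist force passes 120 N, or if a joint passes its speed limit or range.

## Working session

There is one attempt and no reset: what is moved stays moved. The work goes in short steps, Python scripts to look and compute and a shell command to move; the robot and the scene stay as the last step left them, time stands still between calls to the robot, and variables do not carry over. Pictures are saved under pics/ and viewed, at most 10 in all, crops included, and the job is handed in when it is done.

```bash
ls; mkdir -p pics; python3 - <<'E'
from bench import r
import cv2
for n in("side","top"):
    c=r.camera(n); cv2.imwrite(f"pics/{n}0.png",c["img"][:,:,::-1]); print(n,c["fx"],c["fy"],c["cx"],c["cy"],c["pose"].round(4).tolist() if hasattr(c["pose"],"round") else c["pose"])
s=r.read_state();print(s["time"],s["ee_pos"],s["eef_rot"],s["width"],s["ft_force"])
E
```

```text
bench.py
jog.py
pics
side 359.33194982225257 359.33194982225257 257.81054518562496 190.64289429602158 [[-0.9078, -0.2803, 0.3121, 0.3074], [-0.4195, 0.6141, -0.6685, 0.4816], [-0.0043, -0.7378, -0.675, 0.6634], [0.0, 0.0, 0.0, 1.0]]
top 412.88471850936804 412.88471850936804 256.97377503566423 194.89661723292647 [[0.0216, -0.9977, 0.0646, 0.5091], [-0.9992, -0.0194, 0.0344, -0.1143], [-0.0331, -0.0653, -0.9973, 0.9042], [0.0, 0.0, 0.0, 1.0]]
0.1 [ 0.16949149 -0.60120132  0.21081595] [ 9.90576115e-01  1.36961815e-01 -1.10179729e-04 -6.40147292e-04] 0.08697235645564114 [-0.20166139 -0.37030271 -0.14697251]
```

View pics/side0.png

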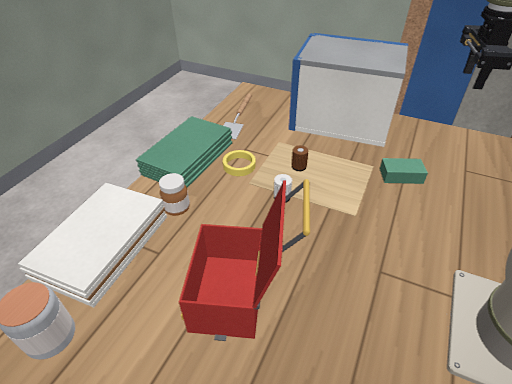

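View pics/top0.png

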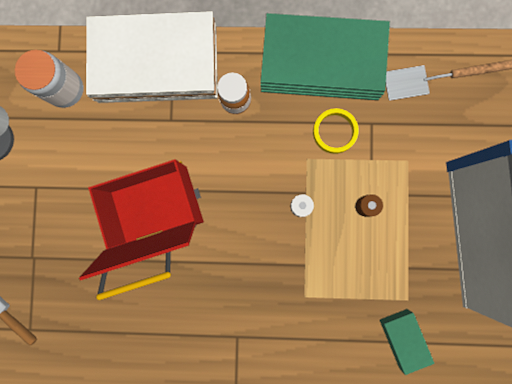

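Side view: spent at (300,158), fresh at (283,185), bin at about (235,280), bar from (307,182) to (307,235). Top view: spent (370,205), fresh (302,205), bin front corners (90,187) and (178,160), bar from (98,297) to (170,275). The hinge side faces the robot.

```bash
cat > h.py <<'E'
import numpy as np,cv2
def ray(c,uv):
    P=np.array(c["pose"]);d=P[:3,:3]@np.array([(uv[0]-c["cx"])/c["fx"],(uv[1]-c["cy"])/c["fy"],1]);return P[:3,3],d/np.linalg.norm(d)
def onz(c,uv,z):
    o,d=ray(c,uv);return o+d*(z-o[2])/d[2]
def tri(c1,u1,c2,u2):
    o1,d1=ray(c1,u1);o2,d2=ray(c2,u2)
    t=np.linalg.lstsq(np.c_[d1,-d2],o2-o1,rcond=None)[0]
    a,b=o1+d1*t[0],o2+d2*t[1];return (a+b)/2,np.linalg.norm(a-b)
def proj(c,p):
    P=np.linalg.inv(np.array(c["pose"]));q=P[:3,:3]@p+P[:3,3];return np.array([q[0]/q[2]*c["fx"]+c["cx"],q[1]/q[2]*c["fy"]+c["cy"]])
def yellow(c,box):
    u0,v0,u1,v1=box;h=cv2.cvtColor(c["img"],cv2.COLOR_RGB2HSV);m=cv2.inRange(h,(18,170,110),(30,255,255));k=np.zeros_like(m);k[v0:v1,u0:u1]=m[v0:v1,u0:u1]
    n,l,s,_=cv2.connectedComponentsWithStats(k);i=1+np.argmax(s[1:,4]);q=np.argwhere(l==i)[:,::-1].astype(float)
    mu=q.mean(0);d=np.linalg.svd(q-mu,full_matrices=False)[2][0];t=(q-mu)@d
    return mu,mu+d*t.min(),mu+d*t.max(),len(q)
E
python3 - <<'E'
from h import *;from bench import r
s=r.camera("side");t=r.camera("top")
ys=yellow(s,(290,170,325,250));yt=yellow(t,(85,260,185,310));print(ys,yt)
ee=[x for x in ys[1:3]];ff=[x for x in yt[1:3]]
ee.sort(key=lambda p:p[1]);ff.sort(key=lambda p:-p[0])
for a,b in zip(ee,ff): print("bar end",tri(s,a,t,b))
# red rim
hsv=cv2.cvtColor(t["img"],cv2.COLOR_RGB2HSV);m=cv2.inRange(hsv,(0,170,60),(6,255,255))|cv2.inRange(hsv,(174,170,60),(180,255,255))
for uv in [(90,187),(178,160)]: print("corner",onz(t,uv,.11))
for n,c,boxes in (("top",t,{"spent":(350,190,390,222),"fresh":(285,190,318,220)}),("side",s,{"spent":(285,140,315,175),"fresh":(270,172,296,200)})):
  for k,(a,b,e,f) in boxes.items():
    I=c["img"][b:f,a:e]; cv2.imwrite("pics/%s_%s.png"%(n,k),cv2.resize(I[:,:,::-1],None,fx=7,fy=7,interpolation=cv2.INTER_NEAREST))
A=[cv2.resize(cv2.imread("pics/%s.png"%x),(280,280)) for x in("top_spent","top_fresh")]
B=cv2.resize(cv2.imread("pics/top0.png")[150:310,75:210],None,fx=3,fy=3)
S=cv2.resize(cv2.imread("pics/side0.png")[135:205,265:320],None,fx=7,fy=7)
W=np.zeros((600,800,3),np.uint8);W[:480,:B.shape[1]]=B;W[:S.shape[0],410:410+S.shape[1]]=S
cv2.imwrite("pics/crops.png",W)
E
```

```text
Traceback (most recent call last):
  File "h.py", line 14, in yellow
    n,l,s,_=cv2.connectedComponentsWithStats(k);i=1+np.argmax(s[1:,4]);q=np.argwhere(l==i)[:,::-1].astype(float)
                                                    ~~~~~~~~~^^^^^^^^^
ValueError: attempt to get argmax of an empty sequence
```

Relax the hue threshold.

```bash
sed -i 's/(18,170,110),(30,255,255)/(15,185,110),(34,255,255)/' h.py
python3 - <<'E'
from h import *;from bench import r
s=r.camera("side");t=r.camera("top")
for p in [(307,210)]: print(cv2.cvtColor(s["img"],cv2.COLOR_RGB2HSV)[210,303:311].tolist())
S=cv2.resize(s["img"][135:205,265:320,::-1],None,fx=7,fy=7)
B=cv2.resize(t["img"][150:310,75:210,::-1],None,fx=3,fy=3)
T=cv2.resize(t["img"][185:225,285:395,::-1],None,fx=3,fy=3)
W=np.zeros((600,800,3),np.uint8);W[:480,:405]=B;W[:490,410:795]=S;W[480:,:330]=T
cv2.imwrite("pics/crops.png",W)
for uv in [(90,187),(178,160)]: print("corner",onz(t,uv,.11))
ys=yellow(s,(290,170,325,250));print(ys);yt=yellow(t,(85,260,185,310));print(yt)
ee=sorted(ys[1:3],key=lambda p:p[1]);ff=sorted(yt[1:3],key=lambda p:-p[0])
for a,b in zip(ee,ff): print("bar end",tri(s,a,t,b))
E
```

```text
[[20, 140, 157], [21, 155, 186], [22, 144, 209], [22, 138, 234], [22, 139, 231], [22, 145, 222], [20, 140, 190], [16, 99, 172]]
corner [0.56974514 0.24036176 0.11      ]
corner [0.62586111 0.06874814 0.11      ]Traceback (most recent call last):
  File "<stdin>", line 10, in <module>
  File "h.py", line 14, in yellow
    n,l,s,_=cv2.connectedComponentsWithStats(k);i=1+np.argmax(s[1:,4]);q=np.argwhere(l==i)[:,::-1].astype(float)
                                                    ~~~~~~~~~^^^^^^^^^
    return _wrapfunc(a, 'argmax', axis=axis, out=out, **kwds)
    return bound(*args, **kwds)
ValueError: attempt to get argmax of an empty sequence
```

View pics/crops.png

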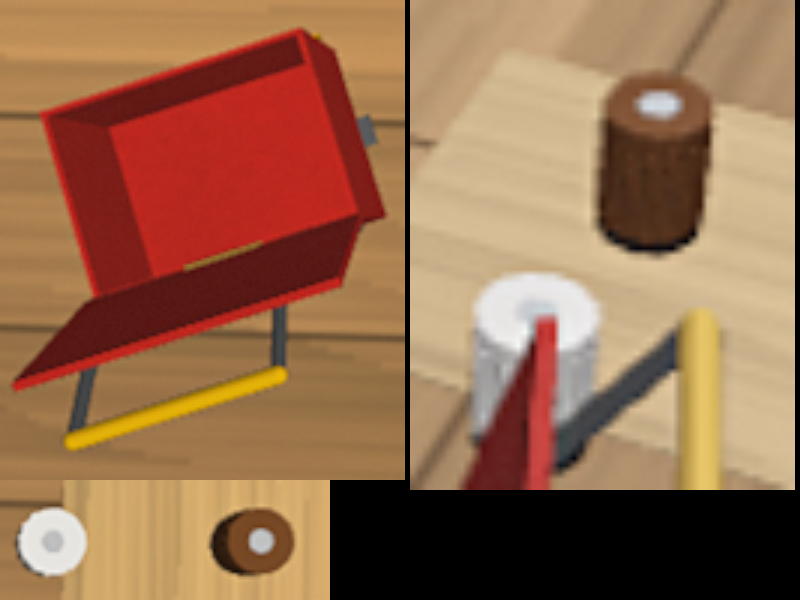

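Crop: bin rim front corners at (89.3,187.7) and (175.7,159.7) in top. The cap centres of spent are (300.6,149.9) side / (372,205.3) top, and of fresh (283.3,179) side / (302.7,205.3) top.

```bash
sed -i 's/(15,185,110),(34,255,255)/(17,125,100),(29,255,255)/' h.py
python3 - <<'E'
from h import *;from bench import r
np.set_printoptions(precision=4,suppress=True)
s=r.camera("side");t=r.camera("top")
print("spent",tri(s,(300.6,149.9),t,(372,205.3)));print("fresh",tri(s,(283.3,179),t,(302.7,205.3)))
ys=yellow(s,(296,174,318,245));yt=yellow(t,(92,262,180,305));print(ys,yt)
ee=sorted(ys[1:3],key=lambda p:p[1]);ff=sorted(yt[1:3],key=lambda p:-p[0])
E=[tri(s,a,t,b) for a,b in zip(ee,ff)];print(E)
a,b=E[0][0],E[1][0]
A,B=onz(t,(89.3,187.7),.11),onz(t,(175.7,159.7),.11);print("corners",A,B,np.linalg.norm(A-B))
for p,q in((a,b),(B,A)):
  d=q-p;print("bin y dir deg",np.degrees(np.arctan2(d[1],d[0])))
print("bar mid",(a+b)/2,"len",np.linalg.norm(a-b))
d=(A-B)[:2];d/=np.linalg.norm(d);  
for ydir in (d,):
  # bin y; hinge side toward the robot: bin x = away from front wall
  x=np.array([ydir[1],-ydir[0]]); 
  if x[0]>0: x=-x
  bc=((A+B)/2)[:2]+x*.065; print("binx",x,"bin c",bc,"bar in bin x",((a+b)/2)[:2]@x-bc@x)
st=r.read_state();print(st["time"],st["ee_pos"])
from scipy.spatial.transform import Rotation as R;print(R.from_quat(st["eef_rot"]).as_matrix())
E
```

```text
spent (array([ 0.5469, -0.3185,  0.0625]), np.float64(0.0003955376718863522))
fresh (array([ 0.5439, -0.1787,  0.0644]), np.float64(0.0007437011532579149))
(array([305.9261, 208.5653]), array([305.7428, 178.9954]), array([306.0901, 235.0056]), 352) (array([133.2832, 285.5469]), array([170.8017, 273.3882]), array([ 95.8913, 297.6646]), 565)
[(array([0.4274, 0.0361, 0.2734]), np.float64(0.0005369263705605081)), (array([0.3873, 0.1505, 0.2721]), np.float64(0.0010765477231307735))]
corners [0.5683 0.2417 0.11  ] [0.6264 0.0733 0.11  ] 0.1781135578922987
bin y dir deg 109.33657613958205
bin y dir deg 109.01451263013159
bar mid [0.4073 0.0933 0.2727] len 0.12119710429451001
binx [-0.9454 -0.3258] bin c [0.5359 0.1363] bar in bin x 0.13557536830529204
0.4 [ 0.1696 -0.6015  0.2115]
[[ 0.9625  0.2713 -0.    ]
 [ 0.2713 -0.9625  0.0001]
 [ 0.     -0.0001 -1.    ]]
```

The manual's scale: shifts go in units of 100 mm and turns go in units of 0.25 rad. Converting my numbers, -0.168 m is -1.68, 0.09 m is 0.9, -0.057 rad is -0.228.

```bash
python3 jog.py '[[[0.3, -0.35, -0.2, -0.228, 0.087], [0.6, -0.7, -0.4, -0.228, 0.087], [0.9, -1.05, -0.5, -0.228, 0.087], [1.2, -1.4, -0.5, -0.228, 0.087], [1.4, -1.68, -0.5, -0.228, 0.087], [1.4, -1.68, -0.5, -0.228, 0.087], [1.4, -1.68, -0.5, -0.228, 0.087]]]' 25
cat > rel.py <<'E'
import sys,numpy as np
from bench import r
from scipy.spatial.transform import Rotation as R
s=r.read_state();M=R.from_quat(s["eef_rot"]).as_matrix();t=np.array([float(v) for v in sys.argv[1:4]])
print("pos",np.round(s["ee_pos"],4),"theta",np.degrees(np.arctan2(M[1,0],M[0,0])).round(2),"j",np.round(s["joint_positions"],2),"rel",np.round(M.T@(t-s["ee_pos"]),4))
E
python3 rel.py 0.547 -0.3185 0.12
```

```text
time: 1.1
ee_pos: [0.2589, -0.4018, 0.262]
eef_rot: [0.986, 0.166, 0.0, 0.001]
ft_force: [-1.3, -0.4, 0.7]
width: 0.0871
grip_force: 0.0
pos [ 0.2589 -0.4018  0.262 ] theta 19.08 j [ 1.11 -0.01 -0.21  1.75 -0.    1.4  -0.33] rel [0.2995 0.0153 0.142 ]
```

Scaled: 0.12 m is 1.2, 0.04 m is 0.4.

```bash
python3 jog.py '[[[0.5, 0.025, 0.2, 0, 0.087], [0.9, 0.05, 0.4, 0, 0.087], [1.3, 0.07, 0.6, 0, 0.087], [1.7, 0.09, 0.8, 0, 0.087], [2.1, 0.11, 1, 0, 0.087], [2.5, 0.13, 1.2, 0, 0.087], [2.8, 0.145, 1.35, 0, 0.087], [2.995, 0.153, 1.42, 0, 0.087], [2.995, 0.153, 1.42, 0, 0.087], [2.995, 0.153, 1.42, 0, 0.087], [2.995, 0.153, 1.42, 0, 0.087]]]'
python3 rel.py 0.547 -0.3185 0.043
python3 - <<'E'
from bench import r
import cv2,numpy as np
a=r.camera("side")["img"];b=r.camera("top")["img"]
cv2.imwrite("pics/p1.png",np.hstack([a[90:330,200:500],b[100:340,230:512]])[:,:,::-1])
E
```

```text
time: 2.2
ee_pos: [0.5459, -0.3206, 0.1197]
eef_rot: [0.986, 0.164, -0.0, 0.0]
ft_force: [-0.5, 0.4, 0.4]
width: 0.0869
grip_force: 0.0
pos [ 0.5459 -0.3206  0.1197] theta 18.88 j [ 0.75  0.44 -0.38  1.54  0.17  1.2  -0.9 ] rel [ 0.0017 -0.0017  0.0767]
```

View pics/p1.png

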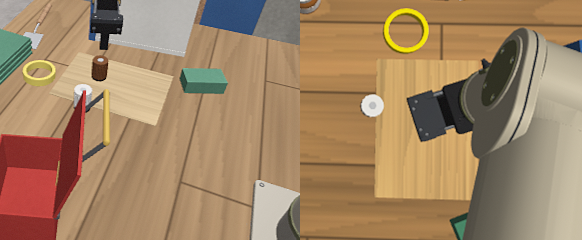

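The gripper is centred above the spent cartridge (crop (100,65) in side) and clear of the fresh one at crop (372,105) in top. Descend and grip.

Scaled: 0.0767 m is 0.767, 0.06 m is 0.6.

```bash
python3 jog.py '[[[0.017, -0.017, 0.2, 0, 0.087], [0.017, -0.017, 0.4, 0, 0.087], [0.017, -0.017, 0.6, 0, 0.087], [0.017, -0.017, 0.767, 0, 0.087], [0.017, -0.017, 0.767, 0, 0.087], [0.017, -0.017, 0.767, 0, 0.02], [0.017, -0.017, 0.767, 0, 0.02], [0.017, -0.017, 0.767, 0, 0.02], [0.017, -0.017, 0.767, 0, 0.02], [0.017, -0.017, 0.767, 0, 0.02], [0.017, -0.017, 0.767, 0, 0.02], [0.017, -0.017, 0.767, 0, 0.02]]]' 25
python3 rel.py 0.52 -0.3185 0.24
```

```text
time: 3.5
ee_pos: [0.5481, -0.3168, 0.043]
eef_rot: [0.986, 0.165, 0.0, 0.0]
ft_force: [0.8, -0.5, 1.3]
width: 0.0431
grip_force: 25.0
pos [ 0.5481 -0.3168  0.043 ] theta 19.01 j [ 0.73  0.52 -0.37  1.6   0.2   1.06 -0.93] rel [-0.0271 -0.0074 -0.197 ]
```

```bash
python3 jog.py '[[[0, 0, -0.4, 0, 0.02], [0, 0, -0.8, 0, 0.02], [0, 0, -1.2, 0, 0.02], [0, 0, -1.6, 0, 0.02], [0, 0, -2, 0, 0.02], [0, 0, -2.4, 0, 0.02], [0, 0, -2.6, 0, 0.02], [0, 0, -2.6, 0, 0.02], [0, 0, -2.6, 0, 0.02]]]'
python3 rel.py 0.617 -0.10 0.30
python3 - <<'E'
from bench import r
import cv2,numpy as np
a=r.camera("side")["img"];b=r.camera("top")["img"]
cv2.imwrite("pics/p2.png",cv2.resize(np.hstack([a,b]),(800,300))[:,:,::-1])
E
```

```text
time: 4.4
ee_pos: [0.5479, -0.3165, 0.3023]
eef_rot: [0.986, 0.165, -0.0, -0.0]
ft_force: [-0.2, 1.4, -1.5]
width: 0.043
grip_force: 25.0
pos [ 0.5479 -0.3165  0.3023] theta 19.02 j [ 0.74  0.35 -0.39  1.27  0.13  1.55 -0.87] rel [ 0.1359 -0.1822  0.0023]
```

View pics/p2.png

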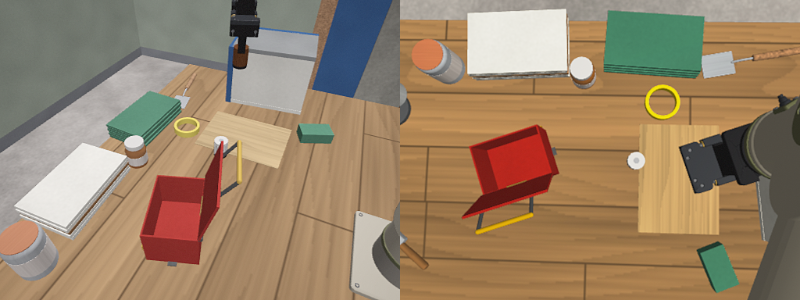

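Cartridge held, with the arm well above the flap region. Go via the bin's right side.

Scaled: -0.182 m is -1.82, -0.16 m is -1.6.

```bash
python3 jog.py '[[[0.24, -0.32, 0, 0, 0.02], [0.48, -0.64, 0, 0, 0.02], [0.72, -0.96, 0, 0, 0.02], [0.96, -1.28, 0, 0, 0.02], [1.2, -1.6, 0, 0, 0.02], [1.36, -1.82, 0, 0, 0.02], [1.36, -1.82, 0, 0, 0.02], [1.36, -1.82, 0, 0, 0.02]]]'
python3 rel.py 0.545 0.1395 0.20
```

```text
time: 5.3
ee_pos: [0.6169, -0.1, 0.3015]
eef_rot: [0.986, 0.166, -0.001, -0.0]
ft_force: [0.4, -0.5, -1.0]
width: 0.0432
grip_force: 25.0
pos [ 0.6169 -0.1     0.3015] theta 19.08 j [ 0.45  0.35 -0.49  1.29  0.16  1.55 -1.26] rel [ 0.0105 -0.2497  0.1017]
```

```bash
python3 jog.py '[[[0.015, -0.35, 0, 0, 0.02], [0.03, -0.7, 0, 0, 0.02], [0.045, -1.05, 0, 0, 0.02], [0.06, -1.4, 0, 0, 0.02], [0.075, -1.75, 0, 0, 0.02], [0.09, -2.1, 0, 0, 0.02], [0.105, -2.4, 0.2, 0, 0.02], [0.105, -2.497, 0.5, 0, 0.02], [0.105, -2.497, 0.8, 0, 0.02], [0.105, -2.497, 1, 0, 0.02], [0.105, -2.497, 1, 0, 0.02], [0.105, -2.497, 1, 0, 0.02]]]'
python3 rel.py 0.545 0.1395 0.080
python3 - <<'E'
from bench import r
import cv2,numpy as np
a=r.camera("side")["img"];b=r.camera("top")["img"]
cv2.imwrite("pics/p3.png",cv2.resize(np.hstack([a,b]),(800,300))[:,:,::-1])
E
```

```text
time: 6.5
ee_pos: [0.5462, 0.138, 0.2031]
eef_rot: [0.986, 0.164, -0.0, 0.0]
ft_force: [0.0, -0.2, 0.2]
width: 0.0427
grip_force: 25.0
pos [0.5462 0.138  0.2031] theta 18.91 j [ 0.21  0.26 -0.63  1.61  0.16  1.32 -1.69] rel [-0.0006 -0.0018  0.1231]
```

View pics/p3.png

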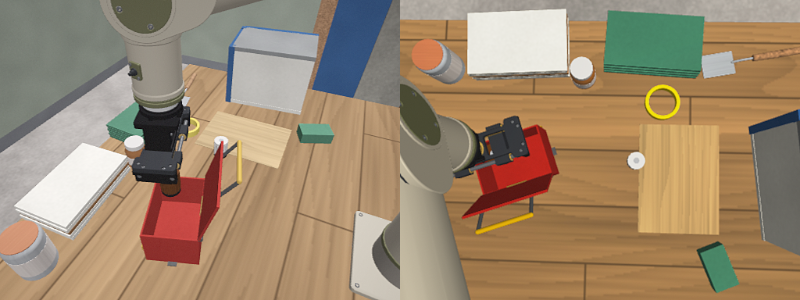

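The cartridge is over the bin opening (side (172,190)), and the wrist is clear of the flap. Lower and release.

```bash
python3 jog.py '[[[0, -0.02, 0.3, 0, 0.02], [0, -0.02, 0.6, 0, 0.02], [0, -0.02, 0.9, 0, 0.02], [0, -0.02, 1.15, 0, 0.02], [0, -0.02, 1.21, 0, 0.02], [0, -0.02, 1.21, 0, 0.02], [0, -0.02, 1.21, 0, 0.07], [0, -0.02, 1.21, 0, 0.07], [0, -0.02, 1.21, 0, 0.07], [0, -0.02, 1.21, 0, 0.07], [0, -0.02, 1.21, 0, 0.07]]]'
python3 jog.py '[[[0, 0, -0.4, 0, 0.07], [0, 0, -0.8, 0, 0.07], [0, 0, -1.2, 0, 0.07], [0, 0, -1.6, 0, 0.07], [0, 0, -2, 0, 0.07], [0, 0, -2.4, 0, 0.07], [0, 0, -2.8, 0, 0.07], [0, 0, -3, 0, 0.07], [0, 0, -3, 0, 0.07], [0, 0, -3, 0, 0.07]]]'
python3 rel.py 0.4073 0.0933 0.36
python3 - <<'E'
from bench import r
import cv2,numpy as np
a=r.camera("side")["img"];b=r.camera("top")["img"]
cv2.imwrite("pics/p4.png",cv2.resize(np.hstack([a,b]),(800,300))[:,:,::-1])
E
```

```text
time: 7.7
ee_pos: [0.5454, 0.1412, 0.0822]
eef_rot: [0.986, 0.165, 0.0, 0.0]
ft_force: [-0.1, 0.8, -0.4]
width: 0.068
grip_force: 0.0
time: 8.7
ee_pos: [0.5452, 0.1412, 0.3815]
eef_rot: [0.986, 0.165, -0.0, 0.0]
ft_force: [0.4, 0.8, 0.0]
width: 0.0698
grip_force: 0.0
pos [0.5452 0.1412 0.3815] theta 19.02 j [ 0.19  0.22 -0.64  1.29  0.13  1.68 -1.67] rel [-0.146   0.0004  0.0215]
```

View pics/p4.png

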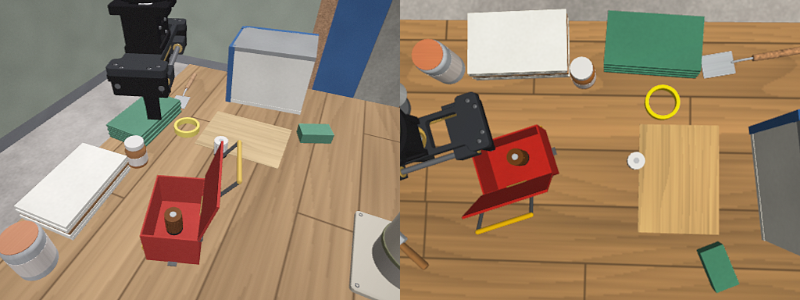

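Spent stands in the bin (top (518,157)). Turn −90° and move above the bar.

Scaled: -0.146 m is -1.46, -0.05 m is -0.5, -0.28 rad is -1.12.

```bash
python3 jog.py '[[[-0.1, 0, 0, -0.56, 0.07], [-0.2, 0, 0, -1.12, 0.06], [-0.35, 0, 0, -1.68, 0.05], [-0.5, 0, 0, -2.24, 0.05], [-0.65, 0, 0, -2.8, 0.05], [-0.8, 0, 0, -3.36, 0.05], [-0.95, 0, 0, -3.92, 0.05], [-1.1, 0, 0, -4.48, 0.05], [-1.25, 0, 0, -5.04, 0.05], [-1.4, 0, 0, -5.6, 0.05], [-1.46, 0, 0, -6.16, 0.05], [-1.46, 0, 0, -6.284, 0.05]]]'
python3 jog.py '[[[0, 0, 0, 0, 0.05], [0, 0, 0, 0, 0.05]]]' 30
python3 rel.py 0.4073 0.0933 0.276
```

```text
time: 10.0
ee_pos: [0.4062, 0.0931, 0.381]
eef_rot: [0.579, 0.816, -0.001, -0.0]
ft_force: [0.9, 0.6, -0.5]
width: 0.0499
grip_force: 0.0
time: 10.2
ee_pos: [0.407, 0.0935, 0.3812]
eef_rot: [0.581, 0.814, -0.0, -0.0]
ft_force: [0.0, 0.3, 0.2]
width: 0.05
grip_force: 0.0
pos [0.407  0.0935 0.3812] theta 108.94 j [ 0.37 -0.16 -0.6   1.62 -0.09  1.65  0.1 ] rel [-0.0003  0.0003  0.1052]
```

Scaled: 0.105 m is 1.05, 0.085 m is 0.85.

```bash
python3 jog.py '[[[0, 0, 0.3, 0, 0.05], [0, 0, 0.6, 0, 0.05], [0, 0, 0.85, 0, 0.05], [0, 0, 1.05, 0, 0.05], [0, 0, 1.05, 0, 0.05], [0, 0, 1.05, 0, 0.04], [0, 0, 1.05, 0, 0.005], [0, 0, 1.05, 0, 0.005], [0, 0, 1.05, 0, 0.005], [0, 0, 1.05, 0, 0.005], [0, 0, 1.05, 0, 0.005], [0, 0, 1.05, 0, 0.005]]]' 25
python3 rel.py 0.4073 0.0933 0.276
python3 - <<'E'
from bench import r
import cv2,numpy as np
a=r.camera("side")["img"];b=r.camera("top")["img"]
cv2.imwrite("pics/p5.png",cv2.resize(np.hstack([a,b]),(800,300))[:,:,::-1])
f=lambda a:(65-170*np.cos(a)+25*np.sin(a),116+170*np.sin(a)+25*np.cos(a))
for a0 in(1.84,1.86,1.88,1.9):print(a0,f(a0))
for a in np.r_[1.86:0:-.08,0]: x,z=f(a);X,Z=f(1.86);print(round(a,2),round((X-x)/1e3,4),round((Z-z)/1e3,4))
E
```

```text
time: 11.4
ee_pos: [0.4072, 0.0936, 0.2769]
eef_rot: [0.581, 0.814, -0.0, 0.0]
ft_force: [0.2, 0.2, -0.6]
width: 0.0073
grip_force: 0.0
pos [0.4072 0.0936 0.2769] theta 109.02 j [ 0.37 -0.15 -0.62  1.83 -0.09  1.44  0.1 ] rel [-0.0003  0.      0.0009]
1.84 (np.float64(134.31343375733786), np.float64(273.2280124556917))
1.86 (np.float64(137.4439221486264), np.float64(271.81039164228986))
1.88 (np.float64(140.54543393696153), np.float64(270.3304487496754))
1.9 (np.float64(143.61672855898092), np.float64(268.7887757352729))
1.86 0.0 0.0
1.78 0.0127 -0.0053
1.7 0.0257 -0.0096
1.62 0.0391 -0.0128
1.54 0.0527 -0.0149
1.46 0.0664 -0.0159
1.38 0.0801 -0.0158
1.3 0.0938 -0.0147
1.22 0.1074 -0.0124
1.14 0.1207 -0.0091
1.06 0.1337 -0.0047
0.98 0.1464 0.0007
0.9 0.1585 0.0071
0.82 0.1701 0.0145
0.74 0.1811 0.0227
0.66 0.1914 0.0318
0.58 0.2009 0.0417
0.5 0.2096 0.0524
0.42 0.2175 0.0637
0.34 0.2244 0.0755
0.26 0.2303 0.0879
0.18 0.2352 0.1008
0.1 0.2391 0.114
0.02 0.2419 0.1274
0.0 0.2424 0.1308
```

View pics/p5.png

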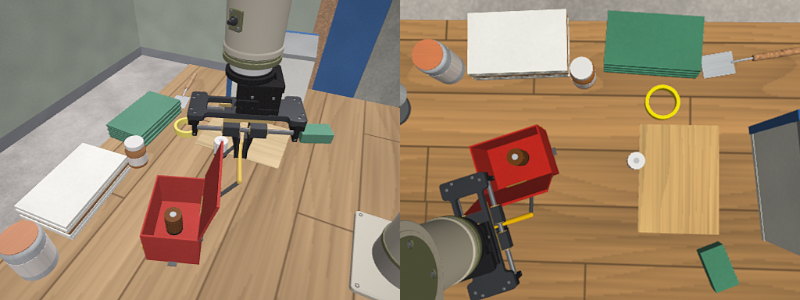

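Fingers sit around the bar near side (240,155), but the width of 7.3 mm with no grip force suggests they may be missing it. Settle, then zoom in.

```bash
python3 jog.py '[[[0, 0, 0, 0, 0.005], [0, 0, 0, 0, 0.005], [0, 0, 0, 0, 0.005]]]'
python3 - <<'E'
from bench import r
import cv2,numpy as np
a=r.camera("side")["img"];b=r.camera("top")["img"]
A=cv2.resize(a[145:245,255:355],(500,500),interpolation=cv2.INTER_CUBIC);B=cv2.resize(b[250:310,90:150],(300,300),interpolation=cv2.INTER_CUBIC)
W=np.zeros((500,800,3),np.uint8);W[:,:500]=A;W[:300,500:]=B
cv2.imwrite("pics/p6.png",W[:,:,::-1])
E
```

```text
time: 11.8
ee_pos: [0.4072, 0.0936, 0.2768]
eef_rot: [0.581, 0.814, -0.0, 0.0]
ft_force: [-0.2, -0.6, -0.2]
width: 0.0051
grip_force: 0.0
```

View pics/p6.png

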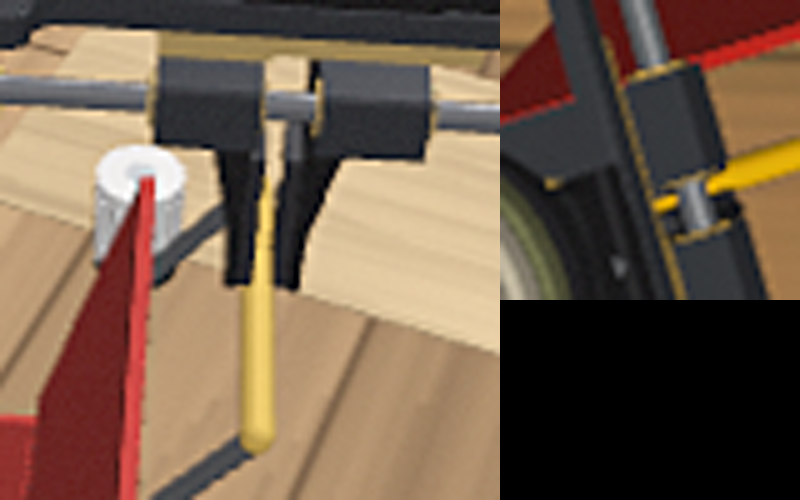

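The bar seems to pass behind and below the fingertips (tips at side ≈(307,202)). Check by projection.

```bash
python3 - <<'E'
from h import *;from bench import r
np.set_printoptions(precision=4,suppress=True)
s=r.camera("side");t=r.camera("top");p=np.array(r.read_state()["ee_pos"])
for d in(0,.003,.022,.05): print(d,proj(s,p-[0,0,d]),proj(t,p-[0,0,d]))
for n,q in(("bar mid",[.4073,.0933,.2727]),("e1",[.4274,.0361,.2734]),("e2",[.3873,.1505,.2721])): print(n,proj(s,np.array(q)),proj(t,np.array(q)))
ys=yellow(s,(296,174,318,245));yt=yellow(t,(92,262,180,305));print(ys,yt)
ee=sorted(ys[1:3],key=lambda p:p[1]);ff=sorted(yt[1:3],key=lambda p:-p[0])
print(tri(s,ee[1],t,ff[1]),tri(s,ee[0],t,ff[0]))
E
```

```text
0 [305.9148 203.037 ] [132.2301 286.345 ]
0.003 [305.7472 204.4286] [132.8883 286.0387]
0.022 [304.7136 213.011 ] [136.9157 284.1649]
0.05 [303.2729 224.973 ] [142.4394 281.5948]
bar mid [305.655 204.791] [133.3274 285.8299]
e1 [305.5827 178.9702] [170.8451 273.5623]
e2 [305.6789 234.9989] [ 95.9475 297.9901]
(array([306.3064, 212.4276]), array([307.4674, 180.9803]), array([305.4724, 235.0174]), 297) (array([151.3521, 279.7394]), array([170.8059, 273.4041]), array([130.5193, 286.5239]), 284)
(array([0.3977, 0.1127, 0.2268]), np.float64(0.0019199433331194352)) (array([0.4255, 0.0365, 0.27  ]), np.float64(0.0035097495230100094))
```

```bash
python3 - <<'E'
from h import *;from bench import r
np.set_printoptions(precision=3,suppress=True)
s=r.camera("side")
print("p1 tip pred",[proj(s,np.array([.5459,-.3206,.1197-d])+y*np.array([.324,-.946,0])) for d in(0,.022) for y in(-.05,.05)])
I=cv2.imread("pics/p1.png")[:240,:300].max(2)
for v in range(24,60,2): print(v+90, ''.join('#' if I[v,u]<60 else '.' for u in range(80,130)))
J=s["img"].max(2)
for v in range(165,225,2): print(v, ''.join('#' if J[v,u]<60 else ('y' if s["img"][v,u,0]>150 and s["img"][v,u,2]<.5*s["img"][v,u,0] else '.') for u in range(285,325)))
E
```

```text
p1 tip pred [array([302.543, 143.023]), array([302.946, 122.672]), array([301.884, 149.864]), array([302.328, 129.32 ])]
114 ...........################################.......
116 ...........###############################........
118 ...........#....#####################...##........
120 ...........##########################..###........
122 ...........##.###########################.........
124 .....................########.....................
126 .....................########.....................
128 .....................########.....................
130 .....................#######......................
132 .....................#######......................
134 ....................########......................
136 ....................########......................
138 ....................########......................
140 ..................................................
142 ..................................................
144 ..................................................
146 ..................................................
148 ........................................
[... 660 characters left out ...]
.#####yyy.######.........
195 ................#####yyy.#####..........
197 ................####.yyy.#####..........
199 ...##..........#####.yyy.#####..........
201 .##............#####yyyy.#####..........
203 ..................yyyyyyy...............
205 ..................yyyyyyy...............
207 ..................yyyyyyy...............
209 ..................yyyyyyy...............
211 ..................yyyyyyy...............
213 ..................yyyyyyy...............
215 ..................yyyyyyy...............
217 ..................yyyyyyy...............
219 ..................yyyyyyy...............
221 ..................yyyyyyy...............
223 ..................yyyyyyy...............
```

Both this view and the earlier one show the real fingertips about 32 mm higher than the reported pose implies, so the fingers closed above the bar. Open, go 27 mm lower, check with the camera, then close.

Scaled: 0.027 m is 0.27, 0.02 m is 0.2.

```bash
python3 jog.py '[[[0, 0, 0, 0, 0.04], [0, 0, 0, 0, 0.04], [0, 0, 0, 0, 0.04], [0, 0, 0, 0, 0.04], [0, 0, 0.1, 0, 0.04], [0, 0, 0.2, 0, 0.04], [0, 0, 0.27, 0, 0.04], [0, 0, 0.27, 0, 0.04], [0, 0, 0.27, 0, 0.04]]]'
cat > asc.py <<'E'
from h import *;from bench import r
s=r.camera("side");J=s["img"].max(2)
for v in range(170,230,2): print(v, ''.join('#' if J[v,u]<60 else ('y' if s["img"][v,u,0]>150 and s["img"][v,u,2]<.5*s["img"][v,u,0] else '.') for u in range(280,330)))
E
python3 asc.py
```

```text
time: 12.95
ee_pos: [0.4071, 0.0936, 0.2497]
eef_rot: [0.581, 0.814, -0.0, -0.0]
ft_force: [0.8, -0.9, -0.5]
width: 0.0398
grip_force: 0.0
170 ..................................................
172 ..................................................
174 ................................................##
176 ...............................................###
178 ...............................................##.
180 ############......................................
182 ############......................................
184 ############......................................
186 ############............yyyyy.................##..
188 ############............yyyyy.................##..
190 ..yyy########...........yyyyy.............#...####
192 ..yyy.########..........yyyyy.............#..#####
194 ..yyy.########..........yyyyy.............########
196 ..yyyy########..........yyyyy............#########
198 ..yyy.#######...........yyyyy............#########
200 ..yyy..######...........yyyyy...........#########.
202 ..yyy..######..........yyyyyy...........########..
204 ..yyy...#####..........yyyyyyy..........#######...
206 .yyyy...#####..........yyyyyyy.........#######....
208 .yyyy...#####..........yyyyyyy.........#######....
210 .yyy....####...........yyyyyyy.........######.....
212 .yyy....####...........yyyyyyy..........#####.....
214 .yyy...................yyyyyyy..........#####.....
216 .yyy...................yyyyyyy.............#......
218 .yyy...................yyyyyyy....................
220 yyyy...................yyyyyyy....................
222 yyyy...................yyyyyyy....................
224 yyyy...................yyyyyyy....................
226 yyy....................yyyyyyy....................
228 yyy....................yyyyyyy....................
```

Tips are now about 12 mm below the bar, with the bar between them. Lower 4 mm more and close.

Scaled: 0.004 m is 0.04.

```bash
python3 jog.py '[[[0, 0, 0.04, 0, 0.04], [0, 0, 0.04, 0, 0.04], [0, 0, 0.04, 0, 0.003], [0, 0, 0.04, 0, 0.003], [0, 0, 0.04, 0, 0.003], [0, 0, 0.04, 0, 0.003], [0, 0, 0.04, 0, 0.003], [0, 0, 0.04, 0, 0.003], [0, 0, 0.04, 0, 0.003]]]' 20
python3 rel.py .4073 .0933 .246
```

```text
time: 13.9
ee_pos: [0.4072, 0.0936, 0.2459]
eef_rot: [0.581, 0.814, -0.0, 0.0]
ft_force: [-0.5, 0.3, 0.7]
width: 0.0087
grip_force: 20.0
pos [0.4072 0.0936 0.2459] theta 109.02 j [ 0.36 -0.14 -0.63  1.88 -0.08  1.37  0.09] rel [-0.0003  0.     -0.0001]
```

Gripped (20 N on the bar). Start the arc.

```bash
python3 jog.py '[[[0, 0.063, -0.028, 0, 0.003], [0, 0.127, -0.053, 0, 0.003], [0, 0.192, -0.076, 0, 0.003], [0, 0.257, -0.096, 0, 0.003], [0, 0.324, -0.113, 0, 0.003], [0, 0.391, -0.128, 0, 0.003], [0, 0.391, -0.128, 0, 0.003]]]'
python3 rel.py .4073 .0933 .246; python3 asc.py | sed -n 10,24p
```

```text
time: 14.6
ee_pos: [0.445, 0.1066, 0.2587]
eef_rot: [0.58, 0.814, 0.0, -0.0]
ft_force: [0.4, -2.0, 1.4]
width: 0.0091
grip_force: 20.0
pos [0.445  0.1066 0.2587] theta 109.03 j [ 0.35 -0.04 -0.65  1.78 -0.02  1.4   0.03] rel [-0.0003 -0.04    0.0127]
188 yyyyy#########....................................
190 yyyy.########.....................................
192 yyyy.#######......................................
194 yyyy.######.......................................
196 yyyy.######.......................................
198 yyyy######........................................
200 yyyy#####.........................................
202 yyyy#####.........................................
204 yyyy#####.........................................
206 yyyy#####.........................................
208 yyy.####..........................................
210 yyy...............................................
212 yyy...............................................
214 yyy...............................................
216 yyy...............................................
```

```bash
python3 jog.py '[[[0, 0.136, -0.021, 0, 0.003], [0, 0.273, -0.031, 0, 0.003], [0, 0.41, -0.03, 0, 0.003], [0, 0.547, -0.019, 0, 0.003], [0, 0.683, 0.004, 0, 0.003], [0, 0.816, 0.037, 0, 0.003], [0, 0.946, 0.081, 0, 0.003], [0, 1.073, 0.135, 0, 0.003], [0, 1.194, 0.199, 0, 0.003], [0, 1.31, 0.273, 0, 0.003], [0, 1.31, 0.273, 0, 0.003]]]'
```

```text
time: 15.75
ee_pos: [0.569, 0.1491, 0.2302]
eef_rot: [0.581, 0.814, 0.0, -0.0]
ft_force: [1.2, -1.0, -1.0]
width: 0.0095
grip_force: 20.0
```

Scaled: 0.0863 m is 0.863, 0.0734 m is 0.734.

```bash
python3 jog.py '[[[0, 0.11, 0.082, 0, 0.003], [0, 0.213, 0.173, 0, 0.003], [0, 0.308, 0.272, 0, 0.003], [0, 0.395, 0.379, 0, 0.003], [0, 0.474, 0.492, 0, 0.003], [0, 0.543, 0.61, 0, 0.003], [0, 0.602, 0.734, 0, 0.003], [0, 0.651, 0.863, 0, 0.003], [0, 0.651, 0.863, 0, 0.003]]]'
```

```text
time: 16.65
ee_pos: [0.6303, 0.1704, 0.1429]
eef_rot: [0.581, 0.814, 0.0, -0.0]
ft_force: [4.1, -0.3, -1.4]
width: 0.0094
grip_force: 20.0
```

```bash
python3 jog.py '[[[0, 0.021, 0.066, 0, 0.003], [0, 0.039, 0.132, 0, 0.003], [0, 0.054, 0.199, 0, 0.003], [0, 0.063, 0.235, 0, 0.003], [0, 0.067, 0.266, 0, 0.003], [0, 0.072, 0.29, 0, 0.003], [0, 0.072, 0.31, 0, 0.003], [0, 0.072, 0.31, 0, 0.003], [0, 0.072, 0.31, 0, 0.003]]]'
python3 - <<'E'
from h import *;from bench import r
for n in("side",):
  c=r.camera(n);cv2.imwrite("pics/p7.png",cv2.resize(np.hstack([c["img"],r.camera("top")["img"]]),(800,300))[:,:,::-1])
  for a in(0,.05,.1):
    b=np.array([-.9454,-.3258])*(.065-.17*np.cos(a)+.025*np.sin(a))+[.5359,.1363];print(a,[proj(c,np.r_[b+k*np.array([.326,-.945]),.116+.17*np.sin(a)+.025*np.cos(a)]) for k in(-.055,.055)])
E
```

```text
time: 17.55
ee_pos: [0.6366, 0.1725, 0.1142]
eef_rot: [0.581, 0.814, 0.0, 0.0]
ft_force: [3.5, -1.2, -1.5]
width: 0.0095
grip_force: 20.0
0 [array([159.47903266, 271.1583338 ]), array([176.40737619, 224.16784186])]
0.05 [array([159.37612257, 268.33535631]), array([176.45781137, 221.27885598])]
0.1 [array([159.52181842, 265.50797158]), array([176.72983671, 218.38649396])]
```

View pics/p7.png

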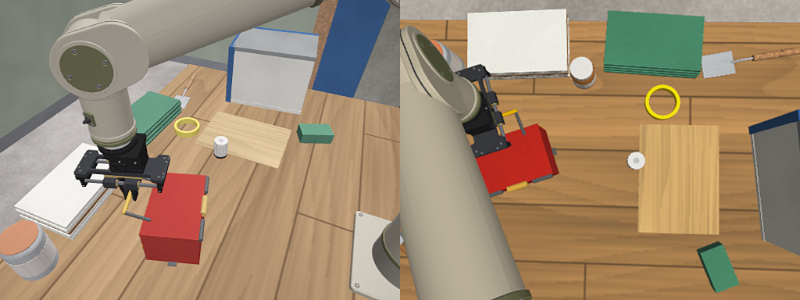

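The flap looks flat on the box, with the bar at the front edge. Press lightly to confirm the stop.

Scaled: 0.003 m is 0.03, 0.002 m is 0.02.

```bash
python3 jog.py '[[[0, 0, 0, 0, 0.003], [0, 0, 0.01, 0, 0.003], [0, 0, 0.02, 0, 0.003], [0, 0, 0.03, 0, 0.003], [0, 0, 0.03, 0, 0.003], [0, 0, 0.03, 0, 0.003]]]'
```

```text
time: 18.25
ee_pos: [0.6369, 0.1726, 0.1115]
eef_rot: [0.581, 0.814, 0.0, 0.001]
ft_force: [5.6, -1.4, 0.1]
width: 0.0092
grip_force: 20.0
```

The manual's scale: shifts go in units of 100 mm and turns go in units of 0.25 rad. Converting my numbers, 0.004 m is 0.04, 0.002 m is 0.02.

```bash
python3 jog.py '[[[0, 0, 0.02, 0, 0.003], [0, 0, 0.04, 0, 0.003], [0, 0, 0.04, 0, 0.003], [0, 0, 0.04, 0, 0.003]]]'
```

```text
time: 18.65
ee_pos: [0.6373, 0.1728, 0.1082]
eef_rot: [0.581, 0.814, 0.001, 0.001]
ft_force: [5.5, -3.0, 4.4]
width: 0.009
grip_force: 20.0
```

```bash
cat > bar.py <<'E'
from h import *;from bench import r
c=r.camera("side");h=cv2.cvtColor(c["img"],cv2.COLOR_RGB2HSV);m=cv2.inRange(h,(17,120,100),(29,255,255))
for v in range(238,286,2): print(v,''.join('y' if m[v,u] else '.' for u in range(145,200)))
E
python3 bar.py
```

```text
238 .......................................................
240 ....yy.........................y.......................
242 ................................y......................
244 .......................................................
246 ....................yy.................................
248 ...................yyyyy...............................
250 ...................yyyyy...............................
252 ..................yyyyyy...............................
254 .................yyyyyyy...............................
256 .................yyyyy.................................
258 ................yyyyyy.................................
260 ...............yyyyyy..................................
262 ...............yyyyyy..................................
264 ..............yyyyyy...................................
266 .............yyyyyy....................................
268 ............yyyyyy.....................................
270 ............yyyyyy.....................................
272 ...........yyyyy.......................................
274 ...........yyyy........................................
276 ............yyy........................................
278 .......................................................
280 .......................................................
282 .......................................................
284 .......................................................
```

The bar end sits at row ~276, against 274 predicted for shut and 271 for 0.05 rad, so the flap is on its stop. Open and retreat upward.

```bash
python3 jog.py '[[[0, 0, -0.02, 0, 0.003], [0, 0, -0.03, 0, 0.045], [0, 0, -0.03, 0, 0.045], [0, 0, -0.03, 0, 0.045], [0, 0, -0.03, 0, 0.045], [0, 0, -0.2, 0, 0.045], [0, 0, -0.5, 0, 0.045], [0, 0, -0.9, 0, 0.045], [0, 0, -1.3, 0, 0.045], [0, 0, -1.7, 0, 0.045], [0, 0, -1.7, 0, 0.045], [0, 0, -1.7, 0, 0.045]]]'
python3 bar.py; python3 - <<'E'
from h import *;from bench import r
s=r.camera("side");t=r.camera("top")
for c,b in((s,(150,200,190,290)),):
  y=yellow(c,b);e=sorted(y[1:3],key=lambda p:p[1]);print(e)
g=lambda k,a:np.r_[np.array([-.9454,-.3258])*(.065-.17*np.cos(a)+.025*np.sin(a))+[.5359,.1363]+k*np.array([.326,-.945]),.116+.17*np.sin(a)+.025*np.cos(a)]
for a in(0,.05,.1): print(a,proj(s,g(.0605,a)),proj(s,g(-.0605,a)))
E
```

```text
time: 19.9
ee_pos: [0.6365, 0.1731, 0.279]
eef_rot: [0.58, 0.814, 0.001, 0.001]
ft_force: [0.3, -0.3, -1.3]
width: 0.0454
grip_force: 0.0
238 .......................yyyyyy..........................
240 ......................yyyyyy...........................
242 .....................yyyyyy............................
244 ....................yyyyyyy............................
246 ....................yyyyyy.............................
248 ...................yyyyyy..............................
250 ..................yyyyyy...............................
252 ..................yyyyyy...............................
254 .................yyyyyy................................
256 ................yyyyyy.................................
258 ................yyyyyy.................................
260 ...............yyyyyy..................................
262 ..............yyyyyy...................................
264 .............yyyyyy....................................
266 .............yyyyyy....................................
268 ............yyyyyy.....................................
270 ...........yyyyyy......................................
272 ...........yyyy........................................
274 ...........yyyy........................................
276 .......................................................
278 .......................................................
280 .......................................................
282 .......................................................
284 .......................................................
[array([175.72135717, 222.8989238 ]), array([156.84267077, 274.94292966])]
0 [177.15240432 222.09975777] [158.51667732 273.82968501]
0.05 [177.20873844 219.21020805] [158.40393713 271.01352503]
0.1 [177.48545044 216.31736346] [158.54130543 268.19295366]
```

The measured bar ends (rows 222.9 and 274.9) match the shut prediction (222.1 and 273.8). The arm is clear, so hand in.

```bash
python3 -c "
from bench import r
print(r.close_job())"
```

```text
the job is handed in; nothing more can be done
None
```

I put the spent cartridge in the waste box, eased the flap shut by its bar (about 0.8 rad/s at most by the commanded steps), left the fresh cartridge alone and handed the job in at about 20 s; the hand-in returned no verdict.

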